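# Lemon into the snap-lid waste caddy

## Task

Throw the old lemon away in the food-waste caddy: press the rear wing of the caddy's side rocker until the spring lid snaps fully open, put the lemon in the bucket, then tip the lid back past its snap point so that it springs fully shut. Press gently, feeling for the snap: the thin hinge pins do not stand a hard push against the stops. Leave the tin, the salt shaker and the spice jars where they are.

Things in the scene. Friction and masses are not known exactly. Their poses are not given: they have to be found in the camera images.
- caddy: Food-waste caddy, fixed: square steel sleeve 138 (x) x 114 (y) x 92 mm high, origin under its centre, z up, x towards the lid's hinge (behind, right), -y towards the rocker (front right). In it, centred, an open grey bucket, outside 124 x 100 x 86 mm, wall 3 mm, locked by friction at an unknown height: its rim is 100 to 170 mm above the worktop, NOT MEASURED, to be felt or seen.
- hinge_foot (a point): Point on the worktop straight below the middle of the lid's hinge line, at caddy x = +70 mm. The hinge line is parallel to caddy y, 4 mm above the rim, so 104 to 174 mm above this point. The lid is a flat steel plate 106 mm wide that reaches 139 mm forward of the hinge when shut; open, it stands 10 degrees behind the vertical.
- rear_press (a point): Point on the worktop straight below where to press to open (caddy x +100, y -128 mm). The hinge rod ends there in a rocker, one piece with the lid: two straight wings 75 mm long from the hinge line, 30 mm wide, 6 mm thick. Rear wing: 50 degrees above level (lid shut), 50 below (open). Straight down here, 30 mm behind the hinge, opens the lid.
- front_press (a point): Point on the worktop straight below where to press to shut (caddy x +40, y -128 mm). Front wing of the rocker: points forward and 50 degrees below level with the lid shut, 50 above with it open. Pressing it straight down here, 30 mm before the hinge, shuts the lid. More than 16 N from the robot on lid, rocker or caddy breaks it; pressing on at a stop soon does that.
- lid (a joint): Lid angle: 0 shut, 1.75 rad open, both hard stops. An over-centre spring drives it away from the snap point at 1.52 rad, either way, with about 0.25 N m over most of the travel. Pressed at the two points it resists with 4 to 12 N to open, 1 to 6 N to shut; the force is gone when it snaps away from the finger. Opening, it snaps when the fingertip is about 10 mm below the hinge line.
- lemon: The lemon, loose, lying on the worktop in one of three places, 73 (x, its long axis) x 53 (y) x 54 mm (z), under 0.3 kg. Origin: centre of its underside as it lies at the start.
- lemon_mid (a point): Centre of the lemon, 27 mm above its underside.
- tin: Food tin, upright cylinder 76 mm across, 58 mm high; a bystander in another of the three places. Origin under its centre.
- shaker: Salt shaker, 44 mm across, 90 mm high; a bystander in another of the three places. Origin under its centre.
- spice_a: Spice jar, 46 mm across, 106 mm high, standing behind and left of the caddy. Bystander. Origin under its centre.
- spice_b: Another spice jar of the same size, standing behind and right of the caddy. Bystander. Origin under its centre.

How it is judged:
By the outcome, as a careful person would: the job done as asked, in the order asked, and still so for the second after the job is handed in, with the robot touching nothing.
It also fails if it takes over 70 s, if anything falls off the work surface, if the arm or the gripper's body presses on something with over 40 N, if the wrist force passes 120 N, or if a joint passes its speed limit or range.

## Robot

A 6-joint arm with a two-finger parallel gripper is mounted at the origin on a cart in front of the work surface, level with it; the furniture and walls round the work are solid. World frame = base frame: x ahead of the robot, y to its left, z up, the work surface at z = 0. Lengths are in m, angles in rad, forces in N, time in s.
With the tool pointing down it reaches from about 0.375 to 0.975 m from the base axis. Payload 3.8 kg.
Tool frame: the origin (TCP) lies midway between the tips of the shut fingers; the grasp point (between the pads) lies env.grip_point_offset behind it (env.grip_point_offset is the distance from the TCP to the grasp point, in m); z points along the fingers, y is the line along which they close (so a half turn about z gives the same grasp; the last joint's range is limited). The gripper opens to 88 mm and grips with 3 to 60 N. Pads are 18 mm wide; open, the fingers measure 123 mm over their backs; the gripper's body (75 mm by 187 mm) begins 45 mm behind the grasp point.
Start: joints at [-1.231, 0.264, 1.604, -0, 1.274, -0.037], TCP at [0.248, -0.628, 0.239] pointing down, gripper open.
Joint ranges: [-2.63, 2.63], [-0.94, 2.18], [0.31, 2.57], [-1.31, 4.45], [0, 2.66], [-2.55, 2.55]. Speed limits (rad/s): [2.57, 2.57, 3.14, 3.14, 3.14, 3.14].

## Interface

Orientations are given as a unit quaternion [w, x, y, z].
In Python, from cell import env, grab_frame, camera_info gives the robot as it stands. The module is installed in compiled form; this text tells all that it offers.
- The arm moves only by the shell command python3 -m pendant 'ROWS' [OPENING] [FORCE]. ROWS is one flat JSON list of numbers that holds 1 to 8 rows one after another, with no inner brackets; each row has 4 numbers: dx, dy, dz in m, then a turn about the tool's z in rad; each row is the pose to reach, as a shift and turn from the pose commanded when the command began, along the tool's axes at that moment; what a row does not reach only later rows make up. A row lasts 1/12 s, in which the tool goes at most 0.0417 m and 0.125 rad, less where a joint would pass 70% of its speed; a pose out of reach is approached as far as the arm can. OPENING is the finger opening in m, set as the command begins (- or left out keeps the last). The fingers move at their own pace and stop on an object; FORCE is the grip in N (left out, the last holds). Time passes only in rows, so rows that do not move let the fingers close. It prints the time, the measured TCP pose, the force, the opening and the grip force at its end. Input that does not fit is refused with a message, and nothing moves.
- env.read_state(): the state, without advancing time (a new reading comes with each control period).
- grab_frame(name): name is "scene" or "top" or "wrist"; returns the picture (400x640x3 uint8, red, green, blue); there is no depth.
- camera_info(name): a dict with "camera_matrix" (3x3 intrinsics, pixels), "R" (3x3) and "t" (3): a world point X has camera coordinates R X + t; the wrist camera has in their place "mount" (4x4, takes a point from camera to tool coordinates, whose origin is the TCP and whose axes are the flange's). Camera axes: x right, y down, z forward; pixel columns grow to the right and rows downward; lengths in m; the calibration is good to about 2 mm. A picture is of the moment at which its call begins: read the wrist's pose just before it. camera_info takes no time and is no camera call.
- env.sign_off(): hands the job in; it is judged then, once.
The state is a dict: "time": time; "joint_positions": joint angles; "dq": joint speeds; "joint_torque": joint torques, N m; "tcp_pos": TCP position; "tcp_rot": TCP orientation; "contact_force": force on the tool from outside, world axes, zero at the start; "ft_torque": the same for the moment, N m; "gripper_width": finger opening in m; "grasp_force": force on a finger pad.
Only numpy, scipy, OpenCV 4.12 (cv2) and the standard library are available. Lean on these libraries where they do the work, as an engineer would, in place of code of your own. Each camera call takes 0.05 s, during which the arm holds its last target. There are 200 camera calls.

## Working session

There is one attempt and no reset: what is moved stays moved. The work goes in short steps, Python scripts to look and compute and a shell command to move; the robot and the scene stay as the last step left them, time stands still between calls to the robot, and variables do not carry over. Pictures are saved under pics/ and viewed, at most 10 in all, crops included, and the job is handed in when it is done.

```bash
mkdir -p pics; python3 - <<'E'
from cell import env, grab_frame, camera_info
import cv2, numpy as np
np.set_printoptions(precision=4,suppress=True)
for n in("scene","top"):
    cv2.imwrite(f"pics/{n}0.png",grab_frame(n)[:,:,::-1]); c=camera_info(n); print(n,c["camera_matrix"],c["R"],c["t"], -np.array(c["R"]).T@c["t"])
s=env.read_state();print(s,env.grip_point_offset,camera_info("wrist"))
E
```

```text
scene [[370.7283   0.     325.6836]
 [  0.     370.7283 200.0857]
 [  0.       0.       1.    ]] [[ 0.0912 -0.9958  0.0021]
 [-0.4628 -0.0442 -0.8854]
 [ 0.8818  0.0798 -0.4649]] [-0.04    0.3484  0.4597] [-0.2404 -0.0611  0.5222]
top [[390.0676   0.     317.8116]
 [  0.     390.0676 205.7171]
 [  0.       0.       1.    ]] [[ 0.0189 -0.9997  0.0139]
 [-0.9914 -0.0205 -0.1291]
 [ 0.1294 -0.0114 -0.9915]] [-0.0191  0.5612  0.9908] [0.4286 0.0037 1.0552]
{'time': 0.1, 'joint_positions': array([-1.2309,  0.2647,  1.6052, -0.    ,  1.2737, -0.0369]), 'dq': array([-0.0005, -0.0011, -0.0031,  0.0014, -0.0002,  0.0012]), 'joint_torque': array([ -0.    , -50.3619, -35.8071,   0.0731,   0.0234,  -0.0001]), 'tcp_pos': array([ 0.2481, -0.6271,  0.2375]), 'tcp_rot': array([-0.001 ,  0.9823,  0.1873, -0.0002]), 'contact_force': array([-0.1265, -0.6889,  1.0004]), 'ft_torque': array([ 0.0149, -0.009 , -0.0441]), 'grasp_force': 0.0, 'gripper_width': 0.08813350415347034} 0.0187 {'camera_matrix': array([[280.5049,   0.    , 316.2847],
       [  0.    , 280.5049, 199.4804],
       [  0.    ,   0.    ,   1.    ]]), 'mount': array([[ 0.0002, -0.9537, -0.3007,  0.0764],
       [ 1.    ,  0.0003, -0.0001,  0.0002],
       [ 0.0002, -0.3007,  0.9537, -0.1454],
       [ 0.    ,  0.    ,  0.    ,  1.    ]])}
```

View pics/scene0.png

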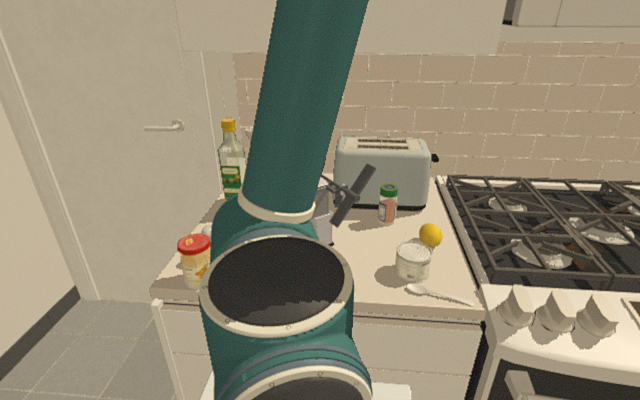

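View pics/top0.png

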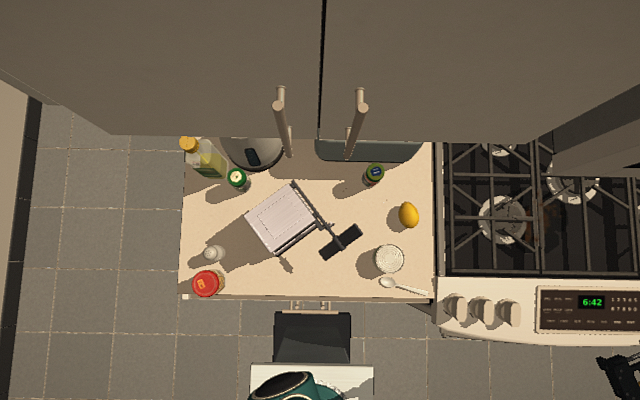

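The top view shows the lid around (283,217), the rocker at (340,242), the lemon at (409,214), the tin at (389,259), the shaker at (213,253), and the spice jars at (238,178) and (374,174). In the scene view the rocker is at (350,190) and the lemon at (430,235).

```bash
python3 - <<'E'
import cv2, numpy as np
a=cv2.imread("pics/top0.png")[165:285,220:430]; a=cv2.resize(a,None,fx=3.8,fy=3.8,interpolation=cv2.INTER_CUBIC)
cv2.imwrite("pics/top0c.png",a)
b=cv2.imread("pics/scene0.png")[150:300,300:480]; cv2.imwrite("pics/scene0c.png",cv2.resize(b,None,fx=4,fy=4,interpolation=cv2.INTER_CUBIC))
E
```

```text
(no output)
```

View pics/top0c.png

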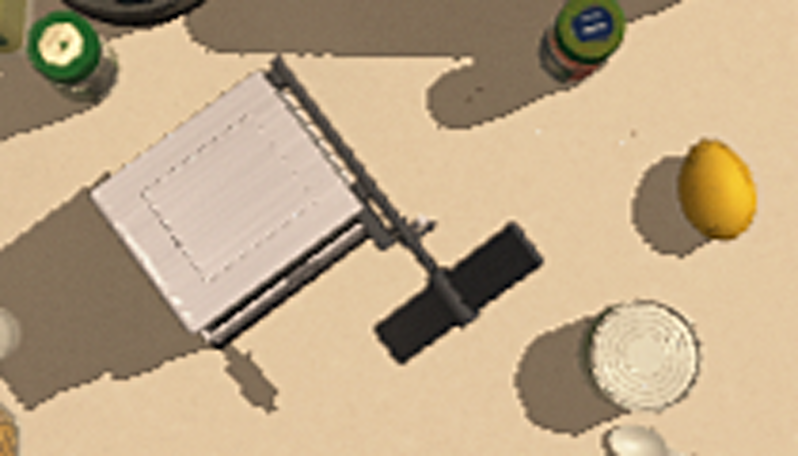

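View pics/scene0c.png

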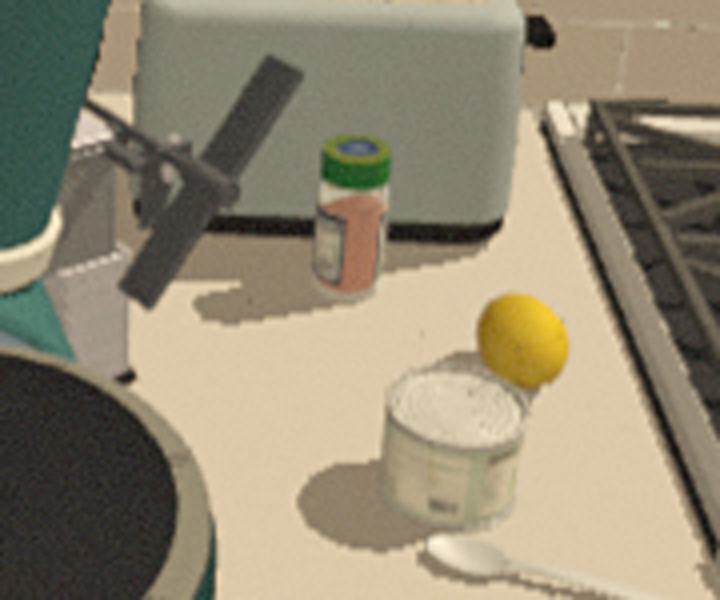

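In the crops, the rear wing tip corners are at (515,222)/(543,262) in top and (268,55)/(302,75) in scene. The front tip corners are at (376,330)/(402,362) and (120,290)/(152,308), and the lid corners in top are (93,192), (205,342), (362,210), (262,75). The lemon lies at the right rear, alone, with the tin in front of it. I'll triangulate these points.

```bash
cat > h.py <<'E'
import numpy as np, cv2
from cell import env, grab_frame, camera_info
np.set_printoptions(precision=4,suppress=True)
C={n:camera_info(n) for n in("scene","top")}
def P(n): c=C[n]; return np.array(c["camera_matrix"])@np.c_[c["R"],c["t"]]
def tri(ps,pt):
    X=cv2.triangulatePoints(P("scene"),P("top"),np.array(ps,float),np.array(pt,float)).ravel(); X=X[:3]/X[3]
    e=[np.linalg.norm((q:=P(n)@np.r_[X,1])[:2]/q[2]-p) for n,p in(("scene",ps),("top",pt))]
    return X,np.round(e,1)
def ray(n,p,z):
    c=C[n]; R=np.array(c["R"]); o=-R.T@c["t"]; d=R.T@np.linalg.inv(c["camera_matrix"])@[*p,1]
    return o+d*(z-o[2])/d[2]
def loc(p): # tool-axes shift from the measured pose to world p (TCP)
    from scipy.spatial.transform import Rotation as Ro
    s=env.read_state(); w,x,y,z=s["tcp_rot"]; return Ro.from_quat([x,y,z,w]).inv().apply(np.array(p)-s["tcp_pos"])
E
python3 - <<'E'
from h import *
T=lambda x,y:(220+x/3.8-.4,165+y/3.8-.4); S=lambda x,y:(300+x/4-.4,150+y/4-.4)
W={}
for n,s,t in(("ri",(268,55),(515,222)),("ro",(302,75),(543,262)),("fi",(120,290),(376,330)),("fo",(152,308),(402,362)),("hub",(232,192),(468,318))):
    W[n],e=tri(S(*s),T(*t)); print(n,W[n],e)
m=sum(W[k] for k in("ri","ro","fi","fo"))/4; d=(W["ri"]+W["ro"]-W["fi"]-W["fo"])/2
print("mid",m,"wing",np.linalg.norm(d),"elev",np.degrees(np.arctan2(d[2],np.hypot(*d[:2]))),"yaw",np.arctan2(d[1],d[0]))
for z in(.10,.12,.14,.16,.175):
    L=[ray("top",T(*p),z) for p in((93,192),(205,342),(362,210),(262,75))]
    print(z,[np.linalg.norm(L[i]-L[(i+1)%4]) for i in range(4)],[np.arctan2(*((L[2]-L[1])[[1,0]])),np.arctan2(*((L[3]-L[0])[[1,0]]))])
    print("  hinge mid",(L[2]+L[3])/2)
for n in("scene","top"):
    im=cv2.imread(f"pics/{n}0.png"); hsv=cv2.cvtColor(im,cv2.COLOR_BGR2HSV)
    m=cv2.inRange(hsv,(18,150,80),(32,255,255)); m[:, :385]=0;m[270:]=0;m[:180]=0;m[:,450:]=0
    c=max(cv2.findContours(m,0,2)[0],key=cv2.contourArea); e=cv2.fitEllipse(c); print(n,e, ray(n,e[0],.027))
print("tin",ray("top",T(644,355),.058))
print("spiceb",ray("top",T(592,28),.106),"a",ray("top",T(63,47),.106))
E
```

```text
ri [ 0.5013 -0.084   0.2243] [1.2 1.1]
ro [ 0.4792 -0.1008  0.2227] [0.9 0.8]
fi [ 0.4409 -0.0096  0.1101] [0.7 0.6]
fo [ 0.4212 -0.0271  0.1119] [0.3 0.3]
hub [ 0.4484 -0.0651  0.1682] [0.2 0.2]
mid [ 0.4606 -0.0554  0.1673] wing 0.14709978661958806 elev 49.868499315100095 yaw -0.8960208643909671
0.1 [np.float64(0.1211439929290288), np.float64(0.13118332994582574), np.float64(0.11010064362247848), np.float64(0.1329665456695887)] [np.float64(-0.8498167413968246), np.float64(-0.933662759378098)]
  hinge mid [0.5617 0.0329 0.1   ]
0.12 [np.float64(0.11860741522455082), np.float64(0.1284365432344557), np.float64(0.1077952974711008), np.float64(0.13018242103383784)] [np.float64(-0.8498167413968243), np.float64(-0.933662759378098)]
  hinge mid [0.5589 0.0323 0.12  ]
0.14 [np.float64(0.1160708375200727), np.float64(0.1256897565230855), np.float64(0.10548995131972314), np.float64(0.12739829639808692)] [np.float64(-0.8498167413968247), np.float64(-0.9336627593780978)]
  hinge mid [0.5561 0.0317 0.14  ]
0.16 [np.float64(0.11353425981559469), np.float64(0.12294296981171544), np.float64(0.10318460516834536), np.float64(0.12461417176233597)] [np.float64(-0.8498167413968244), np.float64(-0.9336627593780984)]
  hinge mid [0.5533 0.0311 0.16  ]
0.175 [np.float64(0.11163182653723615), np.float64(0.12088287977818787), np.float64(0.10145559555481212), np.float64(0.12252607828552278)] [np.float64(-0.8498167413968244), np.float64(-0.9336627593780983)]
  hinge mid [0.5512 0.0306 0.175 ]
scene ((430.15313720703125, 234.7288360595703), (20.151674270629883, 23.329042434692383), 138.19557189941406) [ 0.5419 -0.2466  0.027 ]
top ((408.3199462890625, 214.92169189453125), (18.563791275024414, 25.860107421875), 163.8334503173828) [ 0.5431 -0.2492  0.027 ]
tin [ 0.4285 -0.1913  0.058 ]
spiceb [ 0.64   -0.1488  0.106 ] a [0.6199 0.1959 0.106 ]
```

The triangulated sizes agree with those given. The two wings measure 147 mm tip to tip (150 given) at 49.9°, and the hinge is at z≈0.166. The caddy yaw is -0.896 by the rocker and about -0.89 by the lid. The gripper body is long, so I'll press with one open finger, closing axis along caddy x. That keeps the body clear of both the lid and the front wing as they rise.

```bash
python3 -m pendant '[0.03, -0.026, -0.01, -0.05, 0.06, -0.05, -0.025, -0.1, 0.09, -0.078, -0.03, -0.15, 0.12, -0.104, -0.03, -0.2, 0.15, -0.13, -0.03, -0.25, 0.18, -0.155, -0.03, -0.298, 0.21, -0.18, -0.03, -0.298, 0.21, -0.18, -0.03, -0.298]' 0.088
python3 - <<'E'
from h import *
print("grate",tri((441,178),(445,143)),tri((481,284),(441,276)))
for z in(.02,.05):print(ray("top",(445,214),z))
for z in(.35,.4,.45,.5,.55): print(z,ray("top",(322,135),z)[0],ray("scene",(350,52),z)[0])
print(loc([.514,-.122,.245]),env.read_state()["tcp_rot"])
E
```

```text
time: 0.77
tcp_pos: [0.3797, -0.3774, 0.2683]
tcp_rot: [-0.002, 0.943, 0.333, 0.001]
contact_force: [0.1, 0.3, 0.1]
gripper_width: 0.088
grasp_force: 0.0
grate (array([ 0.7199, -0.3097,  0.1047]), array([6.1, 6. ])) (array([ 0.3845, -0.3322,  0.0144]), array([2.6, 1.8]))
[ 0.5483 -0.3496  0.02  ]
[ 0.5449 -0.3393  0.05  ]
0.35 0.6539351504986575 1.4220505614117585
0.4 0.6379576671806069 0.9393711917722452
0.45 0.6219801838625565 0.4566918221327325
0.5 0.606002700544506 -0.02598754750678023
0.55 0.5900252172264555 -0.5086669171462935
[ 0.2649 -0.1141  0.0244] [-0.0015  0.9428  0.3333  0.0011]
```

```bash
python3 -m pendant '[0.037, -0.016, 0, 0, 0.074, -0.032, 0, 0, 0.111, -0.048, 0, 0, 0.148, -0.064, 0, 0, 0.185, -0.08, 0, 0, 0.222, -0.096, 0.01, 0, 0.25, -0.108, 0.02, 0, 0.265, -0.114, 0.0245, 0]'
python3 -m pendant '[0.265, -0.114, 0.0245, 0]' >/dev/null; python3 - <<'E'
from h import *
cv2.imwrite("pics/top1.png",cv2.resize(grab_frame("top")[120:300,200:440,::-1],None,fx=3.3,fy=3.3))
print(loc([.514,-.122,.235]),env.read_state()["tcp_pos"])
E
```

```text
time: 1.43
tcp_pos: [0.5136, -0.1256, 0.2427]
tcp_rot: [-0.001, 0.943, 0.332, -0.0]
contact_force: [-0.8, -0.6, -0.1]
gripper_width: 0.0878
grasp_force: 0.0
[-0.0394  0.0155  0.0038] [ 0.535  -0.0853  0.239 ]
```

View pics/top1.png

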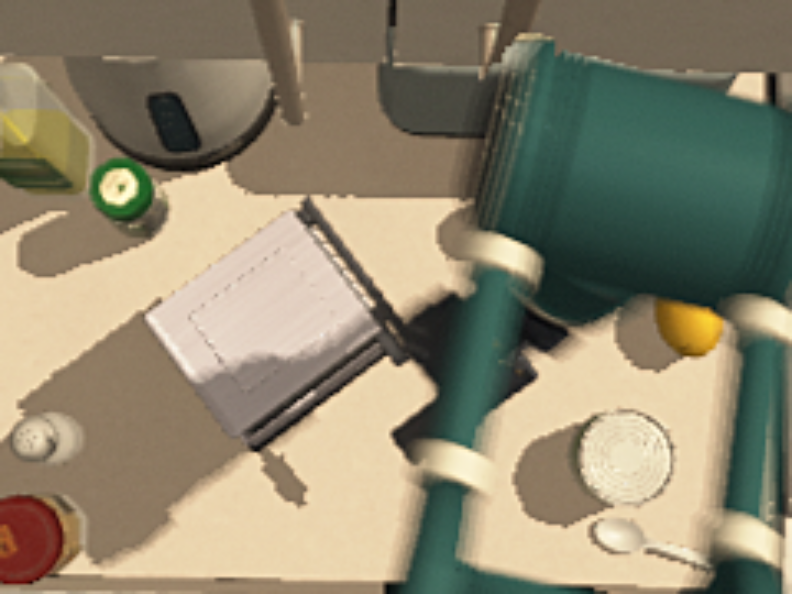

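The picture shows the lid still shut and the gripper by the rocker at (450,380). My repeated row moved the tool 4 cm too far at height, since rows are relative to each command's start, so I'll shift it back.

```bash
python3 -m pendant '[-0.02, 0.008, -0.004, 0, -0.0394, 0.0155, -0.004, 0, -0.0394, 0.0155, -0.004, 0, -0.0394, 0.0155, -0.004, 0]'; python3 - <<'E'
from h import *
print(loc([.514,-.122,.225]),env.read_state()["tcp_pos"])
E
```

```text
time: 1.9
tcp_pos: [0.5112, -0.1293, 0.2444]
tcp_rot: [-0.0, 0.944, 0.33, -0.0]
contact_force: [0.4, 0.0, 0.3]
gripper_width: 0.0882
grasp_force: 0.0
[ 0.0067 -0.0039  0.0194] [ 0.5112 -0.1293  0.2444]
```

```bash
python3 -m pendant '[0.0067, -0.004, 0.005, 0, 0.0067, -0.004, 0.01, 0, 0.0067, -0.004, 0.014, 0, 0.0067, -0.004, 0.018, 0, 0.0067, -0.004, 0.018, 0, 0.0067, -0.004, 0.018, 0]'; python3 - <<'E'
from h import *
print(loc([.514,-.122,.225]),env.read_state()["tcp_pos"])
E
```

```text
time: 2.4
tcp_pos: [0.514, -0.1209, 0.226]
tcp_rot: [-0.0, 0.944, 0.331, -0.0]
contact_force: [-0.4, 0.2, 0.8]
gripper_width: 0.088
grasp_force: 0.0
[-0.0007  0.0008  0.001 ] [ 0.514  -0.1209  0.226 ]
```

Positioned. Now I'll press down in small steps, reading the force at each one.

```bash
python3 -m pendant '[0, 0, 0.002, 0, 0, 0, 0.004, 0, 0, 0, 0.006, 0, 0, 0, 0.008, 0, 0, 0, 0.009, 0, 0, 0, 0.01, 0]' | grep -E 'pos|force'
python3 -m pendant '[0, 0, 0.002, 0, 0, 0, 0.004, 0, 0, 0, 0.006, 0, 0, 0, 0.008, 0, 0, 0, 0.009, 0, 0, 0, 0.01, 0]'| grep -E 'pos|force'
```

```text
tcp_pos: [0.5146, -0.1213, 0.2173]
contact_force: [-0.5, 2.1, 3.4]
grasp_force: 1.8
tcp_pos: [0.5145, -0.1213, 0.2068]
contact_force: [-0.5, 0.1, 5.0]
grasp_force: 2.2
```

```bash
for i in 1 2; do :; done
python3 -m pendant '[0, 0, 0.002, 0, 0, 0, 0.004, 0, 0, 0, 0.006, 0, 0, 0, 0.008, 0, 0, 0, 0.01, 0, 0, 0, 0.012, 0]'| grep -E 'pos|force'
python3 -m pendant '[0, 0, 0.002, 0, 0, 0, 0.004, 0, 0, 0, 0.006, 0, 0, 0, 0.008, 0, 0, 0, 0.01, 0, 0, 0, 0.012, 0]'| grep -E 'pos|force'
```

```text
tcp_pos: [0.5151, -0.1218, 0.1953]
contact_force: [-0.0, -0.7, 6.6]
grasp_force: 2.7
tcp_pos: [0.5159, -0.1224, 0.1839]
contact_force: [1.5, -3.8, 7.1]
grasp_force: 3.0
```

```bash

python3 -m pendant '[0, 0, 0.0015, 0, 0, 0, 0.003, 0, 0, 0, 0.0045, 0, 0, 0, 0.006, 0, 0, 0, 0.007, 0, 0, 0, 0.008, 0]'| grep -E 'pos|force'
python3 -m pendant '[0, 0, 0.0015, 0, 0, 0, 0.003, 0, 0, 0, 0.0045, 0, 0, 0, 0.006, 0, 0, 0, 0.007, 0, 0, 0, 0.008, 0]'| grep -E 'pos|force'
```

```text
tcp_pos: [0.5162, -0.1228, 0.176]
contact_force: [2.5, -3.7, 6.7]
grasp_force: 2.9
tcp_pos: [0.5163, -0.1229, 0.168]
contact_force: [2.2, -4.2, 5.6]
grasp_force: 3.0
```

```bash

python3 -m pendant '[0, 0, 0.001, 0, 0, 0, 0.002, 0, 0, 0, 0.003, 0, 0, 0, 0.004, 0, 0, 0, 0.005, 0, 0, 0, 0.006, 0]'| grep -E 'pos|force'
python3 -m pendant '[0, 0, 0.001, 0, 0, 0, 0.002, 0, 0, 0, 0.003, 0, 0, 0, 0.004, 0, 0, 0, 0.004, 0]'| grep -E 'pos|force'
```

```text
tcp_pos: [0.5158, -0.1223, 0.1612]
contact_force: [3.5, -4.1, 2.8]
grasp_force: 2.3
tcp_pos: [0.5137, -0.1208, 0.1559]
contact_force: [2.9, -0.8, 1.9]
grasp_force: 1.2
```

```bash

python3 -m pendant '[0, 0, 0.001, 0, 0, 0, 0.002, 0, 0, 0, 0.003, 0, 0, 0, 0.003, 0]'| grep -E 'pos|force'
python3 - <<'E'
from h import *
im=grab_frame("top")[120:300,200:440,::-1]
cv2.imwrite("pics/top2.png",cv2.resize(im,None,fx=3.3,fy=3.3))
print(env.read_state()["contact_force"])
E
```

```text
tcp_pos: [0.5131, -0.1207, 0.1527]
contact_force: [0.5, 0.3, 2.0]
grasp_force: 0.5
[ 0.3078 -0.1421  1.4315]
```

View pics/top2.png

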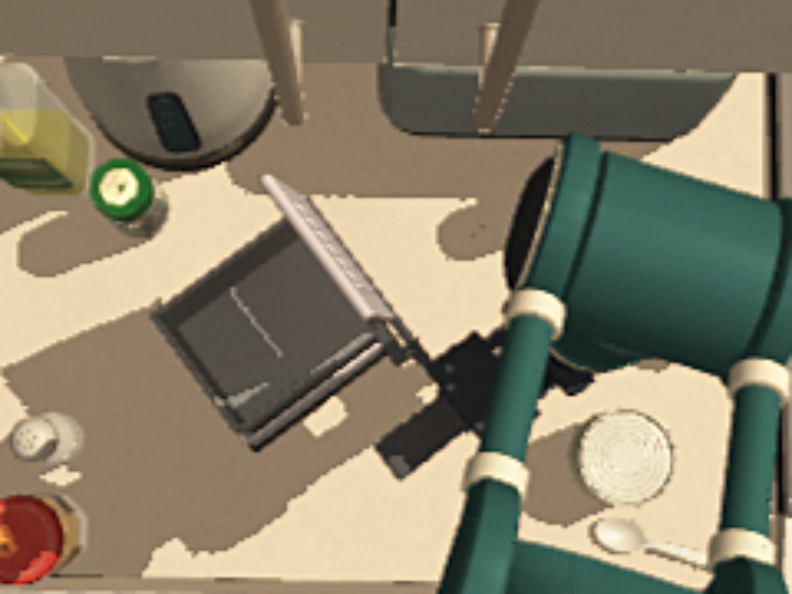

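The lid stands about upright, with its edge from (268,180) to (385,318), and the bucket is exposed. The contact force is nearly gone. I'll press a little further to be sure of the snap.

```bash

python3 -m pendant '[0, 0, 0.001, 0, 0, 0, 0.001, 0, 0, 0, 0.001, 0]'| grep -E 'pos|force'
python3 -m pendant '[0, 0, 0.001, 0, 0, 0, 0.001, 0, 0, 0, 0.001, 0]'| grep -E 'pos|force'
```

```text
tcp_pos: [0.5138, -0.1212, 0.1523]
contact_force: [-1.1, -0.8, 1.1]
grasp_force: 0.5
tcp_pos: [0.5142, -0.1212, 0.1516]
contact_force: [-0.5, -0.7, 1.3]
grasp_force: 0.4
```

```bash

python3 -m pendant '[0, 0, 0.001, 0, 0, 0, 0.002, 0, 0, 0, 0.002, 0]'| grep -E 'pos|force'
python3 -m pendant '[0, 0, -0.01, 0, 0, 0, -0.03, 0, 0, 0, -0.06, 0, 0, 0, -0.09, 0, 0, 0, -0.12, 0, 0, 0, -0.12, 0]'| grep -E 'pos|force'
python3 - <<'E'
from h import *
im=grab_frame("top")[120:300,200:440,::-1]; 
cv2.imwrite("pics/top3.png",cv2.resize(im,None,fx=3.3,fy=3.3))
E
```

```text
tcp_pos: [0.5142, -0.1212, 0.1494]
contact_force: [0.8, -0.6, -0.4]
grasp_force: 0.2
tcp_pos: [0.5178, -0.1222, 0.2778]
contact_force: [1.7, 0.1, 1.3]
grasp_force: 0.0
```

View pics/top3.png

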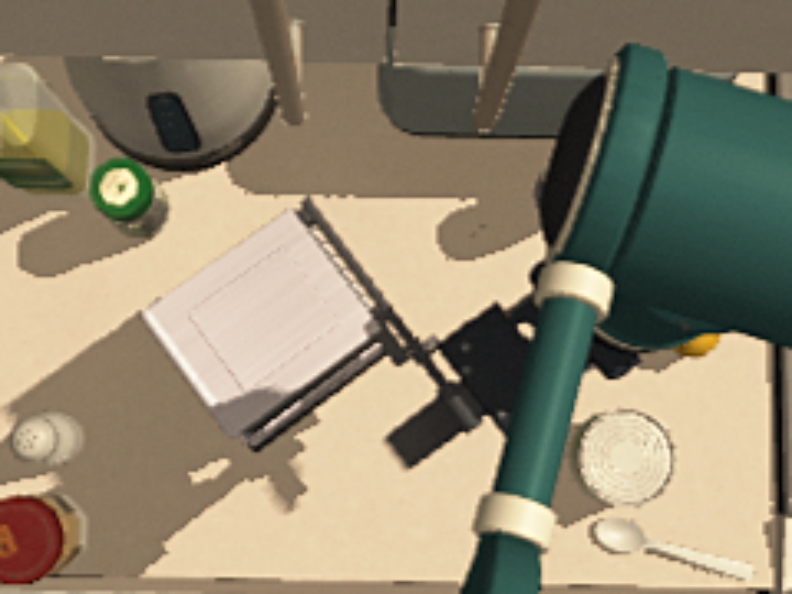

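When I raised the finger, the lid sprang shut again, its face back at (145,315)–(380,330). So the force had only faded near the snap point and the lid had not passed it. I'll press again and go deeper.

```bash
f(){ grep -E 'pos|contact|grasp'; }
python3 -m pendant '[0, 0, 0.012, 0, 0, 0, 0.024, 0, 0, 0, 0.036, 0, 0, 0, 0.044, 0, 0, 0, 0.046, 0, 0, 0, 0.048, 0, 0, 0, 0.05, 0, 0, 0, 0.052, 0]' |f
python3 -m pendant '[0, 0, 0.003, 0, 0, 0, 0.006, 0, 0, 0, 0.009, 0, 0, 0, 0.012, 0, 0, 0, 0.015, 0, 0, 0, 0.018, 0, 0, 0, 0.021, 0, 0, 0, 0.024, 0]' |f
python3 -m pendant '[0, 0, 0.003, 0, 0, 0, 0.006, 0, 0, 0, 0.009, 0, 0, 0, 0.012, 0, 0, 0, 0.015, 0, 0, 0, 0.018, 0, 0, 0, 0.021, 0, 0, 0, 0.024, 0]' |f
python3 -m pendant '[0, 0, 0.003, 0, 0, 0, 0.006, 0, 0, 0, 0.009, 0, 0, 0, 0.011, 0, 0, 0, 0.013, 0, 0, 0, 0.015, 0, 0, 0, 0.017, 0, 0, 0, 0.017, 0]' |f
python3 - <<'E'
from h import *
np.save("f0.npy",grab_frame("top")[160:250,240:325].astype(float))
print(env.read_state()["contact_force"],loc([.514,-.122,.145]))
E
```

```text
tcp_pos: [0.5139, -0.1213, 0.2177]
contact_force: [-2.2, -0.3, 3.2]
grasp_force: 1.8
tcp_pos: [0.5165, -0.1219, 0.1956]
contact_force: [-0.1, -1.4, 7.3]
grasp_force: 2.7
tcp_pos: [0.5178, -0.1231, 0.1724]
contact_force: [2.4, -4.3, 6.9]
grasp_force: 3.2
tcp_pos: [0.5135, -0.1208, 0.1517]
contact_force: [1.6, 0.5, 0.2]
grasp_force: 0.6
[ 1.173   0.1356 -0.0778] [-0.0001  0.0015  0.0066]
```

```bash
cat > d.py <<'E'
from h import *
f=grab_frame("top")[160:250,240:325].astype(float); s=env.read_state()
print(s["tcp_pos"][2],s["contact_force"],s["grasp_force"],"diff",np.abs(f-np.load("f0.npy")).mean()); np.save("f0.npy",f)
E
python3 d.py
python3 -m pendant '[0, 0, 0.001, 0, 0, 0, 0.002, 0, 0, 0, 0.002, 0]'>/dev/null; python3 d.py
python3 -m pendant '[0, 0, 0.001, 0, 0, 0, 0.002, 0, 0, 0, 0.002, 0]'>/dev/null; python3 d.py
python3 -m pendant '[0, 0, 0.001, 0, 0, 0, 0.002, 0, 0, 0, 0.002, 0]'>/dev/null; python3 d.py
```

```text
0.15156192604308705 [0.9732 0.1149 0.9268] 0.385746534448117 diff 2.446579520697168
0.15001992052698135 [ 0.6773 -0.1464  0.5039] 0.12693967495579273 diff 5.240130718954249
0.1484152489404354 [ 0.9302 -0.6467 -0.3035] 0.0028458295491873287 diff 4.335642701525054
0.1464861945661695 [ 0.19    0.5314 -0.4648] 0.0 diff 6.121307189542484
```

Pad force is now truly zero, so I'll check whether the image settles, then lift and compare.

```bash
python3 -m pendant '[0, 0, 0, 0, 0, 0, 0, 0, 0, 0, 0, 0]'>/dev/null; python3 d.py
python3 -m pendant '[0, 0, 0, 0, 0, 0, 0, 0, 0, 0, 0, 0]'>/dev/null; python3 d.py
python3 -m pendant '[0, 0, -0.002, 0, 0, 0, -0.004, 0, 0, 0, -0.006, 0, 0, 0, -0.006, 0]'>/dev/null; python3 d.py
```

```text
0.14673149507759445 [-0.01   -0.6405 -0.4559] 0.0 diff 11.237908496732025
0.14669906581763195 [-0.0374  0.3089  0.461 ] 0.0 diff 1.2927668845315905
0.15317862400530485 [-0.2552  0.9707 -0.0603] 0.0 diff 1.9738997821350763
```

The lid snapped: one large image change, then still, with zero force. Next is the lemon.

```bash
python3 -m pendant '[0, 0, -0.03, 0, 0, 0.005, -0.06, 0.1, -0.02, 0.035, -0.06, 0.2, -0.038, 0.075, -0.06, 0.3, -0.057, 0.11, -0.06, 0.395, -0.057, 0.117, -0.04, 0.395, -0.057, 0.117, -0.02, 0.395, -0.057, 0.117, -0.02, 0.395]' 0.078 12
python3 - <<'E'
from h import *
s=env.read_state()
im=grab_frame("wrist")[:,:,::-1]; cv2.imwrite("pics/w1.png",im)
hsv=cv2.cvtColor(im,cv2.COLOR_BGR2HSV); m=cv2.inRange(hsv,(18,150,80),(32,255,255))
c=max(cv2.findContours(m,0,2)[0],key=cv2.contourArea); e=cv2.fitEllipse(c); print(e,cv2.contourArea(c))
from scipy.spatial.transform import Rotation as Ro
w,x,y,z=s["tcp_rot"]; R=Ro.from_quat([x,y,z,w]).as_matrix(); ci=camera_info("wrist"); M=np.array(ci["mount"])
o=R@M[:3,3]+s["tcp_pos"]
def cast(px,z): d=R@M[:3,:3]@np.linalg.inv(ci["camera_matrix"])@[*px,1]; return o+d*(z-o[2])/d[2]
p=cast(e[0],.027); print("lemon",p)
a=np.radians(e[2]+90); v=np.array([np.cos(a),np.sin(a)])*e[1][1]/2; q=cast(e[0]+v,.027)-cast(e[0]-v,.027); print(q,np.arctan2(q[1],q[0]))
print(s["time"],s["tcp_pos"],np.arctan2(R[1,0],R[0,0]),loc([.5425,-.248,.011]))
E
python3 d.py
```

```text
time: 13.32
tcp_pos: [0.5403, -0.248, 0.1682]
tcp_rot: [-0.002, 0.99, 0.139, -0.003]
contact_force: [-1.2, -0.0, 0.1]
gripper_width: 0.0778
grasp_force: 0.0
((301.1648864746094, 187.47695922851562), (12.367040634155273, 46.199806213378906), 175.04673767089844) 299.5
lemon [ 0.5344 -0.2327  0.027 ]
[0.0476 0.0171 0.    ] 0.3453340703820059
13.3167 [ 0.5403 -0.248   0.1682] 0.27803481537689057 [0.0022 0.0015 0.1589]
0.17163132030836226 [0.3646 0.0207 0.999 ] 0.0 diff 5.713507625272332
```

View pics/w1.png

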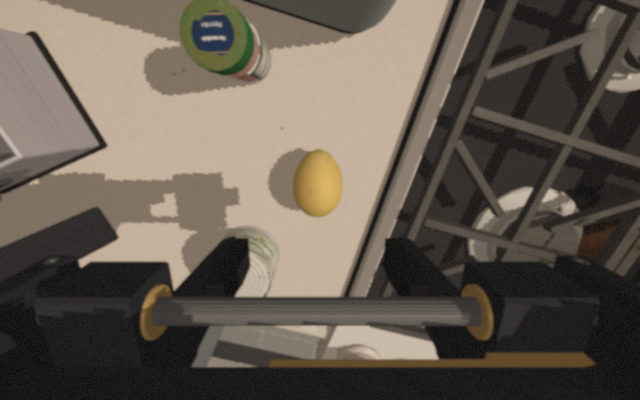

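The wrist view shows the lemon at (318,184), aligned with the tool's x axis, with the stove grate well to the right (x>370) and the tin at (260,265). My mask was too strict, so I'll re-measure from the saved picture.

```bash
python3 - <<'E'
from h import *
from scipy.spatial.transform import Rotation as Ro
s=env.read_state(); im=cv2.imread("pics/w1.png"); hsv=cv2.cvtColor(im,cv2.COLOR_BGR2HSV); m=cv2.inRange(hsv,(14,120,80),(34,255,255)); m[250:]=0
m=cv2.morphologyEx(m,cv2.MORPH_CLOSE,np.ones((5,5)))
c=max(cv2.findContours(m,0,2)[0],key=cv2.contourArea); e=cv2.fitEllipse(c); print(e)
w,x,y,z=s["tcp_rot"]; R=Ro.from_quat([x,y,z,w]).as_matrix(); ci=camera_info("wrist"); M=np.array(ci["mount"])
o=R@M[:3,3]+s["tcp_pos"]
def cast(px,z): d=R@M[:3,:3]@np.linalg.inv(ci["camera_matrix"])@[*px,1]; return o+d*(z-o[2])/d[2]
p=cast(e[0],.027);a=np.radians(e[2]+90); v=np.array([np.cos(a),np.sin(a)])*e[1][1]/2; q=cast(e[0]+v,.027)-cast(e[0]-v,.027); print(p,np.linalg.norm(q),np.arctan2(q[1],q[0]))
print(s["tcp_pos"],loc([p[0],p[1],.011]))
E
```

```text
((317.2218017578125, 183.83645629882812), (46.916351318359375, 65.1450424194336), 1.9107494354248047)
[ 0.5442 -0.2481  0.027 ] 0.07165222101952405 -2.893098780364746
[ 0.5419 -0.2478  0.1716] [0.0024 0.0013 0.1606]
```

The wrist view agrees with the top view to within 2 mm. Descend and grip.

```bash
python3 -m pendant '[0.0024, 0.0013, 0.035, 0.03, 0.0024, 0.0013, 0.07, 0.03, 0.0024, 0.0013, 0.1, 0.03, 0.0024, 0.0013, 0.125, 0.03, 0.0024, 0.0013, 0.145, 0.03, 0.0024, 0.0013, 0.156, 0.03, 0.0024, 0.0013, 0.16, 0.03, 0.0024, 0.0013, 0.16, 0.03]'
python3 -m pendant '[0, 0, 0, 0, 0, 0, 0, 0, 0, 0, 0, 0, 0, 0, 0, 0, 0, 0, 0, 0, 0, 0, 0, 0]' 0.03 15
python3 -m pendant '[0, 0, -0.03, 0, 0, 0, -0.06, 0, 0, 0, -0.1, 0, 0, 0, -0.14, 0, 0, 0, -0.18, 0, 0, 0, -0.22, 0, 0, 0, -0.25, 0, 0, 0, -0.25, 0]'
python3 - <<'E'
from h import *
p=np.array([.5168,.0793,0]);s=env.read_state();print(loc([*p[:2],s["tcp_pos"][2]]))
cv2.imwrite("pics/top4.png",cv2.resize(grab_frame("top")[120:300,200:440,::-1],None,fx=3.3,fy=3.3))
E
```

```text
time: 14.08
tcp_pos: [0.5458, -0.2484, 0.013]
tcp_rot: [-0.0, 0.992, 0.125, -0.0]
contact_force: [-0.4, 0.3, -0.3]
gripper_width: 0.078
grasp_force: 0.0
time: 14.58
tcp_pos: [0.5465, -0.2491, 0.0141]
tcp_rot: [0.001, 0.992, 0.125, 0.001]
contact_force: [-1.6, 0.7, 5.8]
gripper_width: 0.0538
grasp_force: 14.6
time: 15.25
tcp_pos: [0.5491, -0.2507, 0.2718]
tcp_rot: [0.004, 0.992, 0.124, 0.006]
contact_force: [1.7, -0.6, -0.0]
gripper_width: 0.0535
grasp_force: 14.6
[ 0.0502 -0.3278 -0.0026]
```

View pics/top4.png

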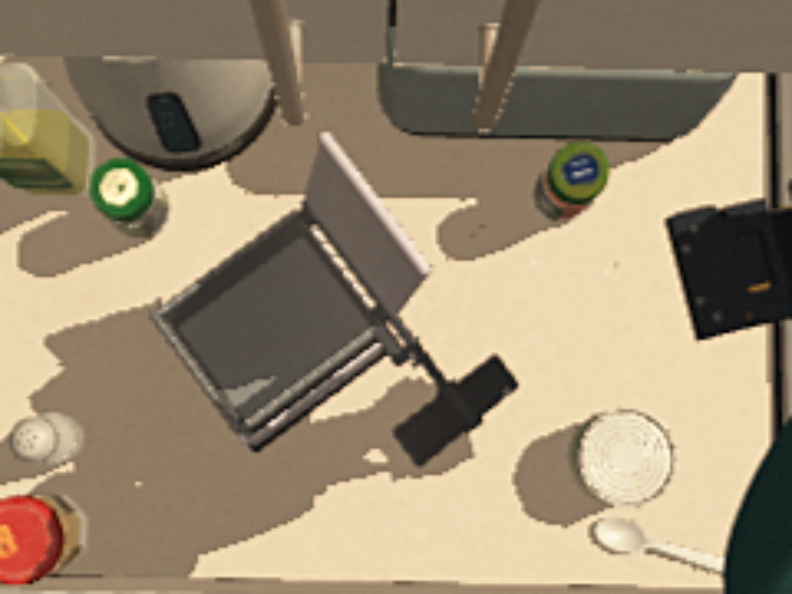

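The lid stands fully open, its top edge from (325,135) to (428,270). The bucket rim corners are at about (155,312), (245,440), (385,330) and (303,210). The lemon is held at 53.5 mm opening. I'll carry it round the front of the rocker.

```bash
python3 -m pendant '[-0.008, -0.032, 0, -0.125, -0.017, -0.064, 0, -0.25, -0.026, -0.096, 0, -0.375, -0.034, -0.128, 0, -0.5, -0.043, -0.16, 0, -0.625, -0.051, -0.192, 0, -0.75, -0.06, -0.224, 0, -0.875, -0.068, -0.2555, 0, -1]'
python3 - <<'E'
from h import *
K=lambda x,y:(200+x/3.3-.4,120+y/3.3-.4)
L=[ray("top",K(*p),.162) for p in((155,312),(245,440),(385,330),(303,210))]
print([np.linalg.norm(L[i]-L[(i+1)%4]) for i in range(4)]); c=sum(L)/4; print(c)
s=env.read_state();print(s["joint_positions"]); print(loc([.517,.078,s["tcp_pos"][2]]))
E
```

```text
time: 15.97
tcp_pos: [0.414, -0.0168, 0.2602]
tcp_rot: [-0.001, 0.809, 0.587, -0.001]
contact_force: [0.3, 0.9, -0.6]
gripper_width: 0.0531
grasp_force: 14.6
[np.float64(0.10907853885424416), np.float64(0.12270064750749042), np.float64(0.10260931589056332), np.float64(0.12533168269003397)]
[0.5167 0.0751 0.162 ]
[-0.1008 -0.2609  2.0901  0.      1.3163  0.2147]
[ 0.1221  0.0685 -0.0004]
```

```bash
python3 -m pendant '[0.004, 0.003, 0, -0.125, 0.015, 0.01, 0, -0.25, 0.03, 0.02, 0, -0.375, 0.045, 0.03, 0, -0.5, 0.065, 0.04, 0, -0.625, 0.085, 0.05, 0, -0.75, 0.105, 0.06, 0, -0.875, 0.1221, 0.0685, 0, -1]'
python3 -m pendant '[0, 0, 0, 0, 0, 0, 0, 0]' >/dev/null
python3 - <<'E'
from h import *
s=env.read_state();print(s["tcp_pos"],s["tcp_rot"],s["joint_positions"][5],s["contact_force"],loc([.517,.077,.168]))
E
```

```text
time: 16.63
tcp_pos: [0.5195, 0.0771, 0.26]
tcp_rot: [-0.002, 0.428, 0.904, -0.001]
contact_force: [0.2, 0.1, -0.8]
gripper_width: 0.0538
grasp_force: 14.6
[0.5189 0.0764 0.2602] [-0.0019  0.4318  0.902  -0.0014] -0.5787451801309158 [ 0.1154  0.6128 -0.9376] [ 0.0014 -0.0007  0.0922]
```

```bash
python3 -m pendant '[0.0014, -0.0007, 0.02, 0, 0.0014, -0.0007, 0.045, 0, 0.0014, -0.0007, 0.07, 0, 0.0014, -0.0007, 0.086, 0, 0.0014, -0.0007, 0.093, 0, 0.0014, -0.0007, 0.095, 0, 0.0014, -0.0007, 0.095, 0]'
python3 -m pendant '[0, 0, 0, 0, 0, 0, 0, 0, 0, 0, 0, 0, 0, 0, 0, 0, 0, 0, 0, 0, 0, 0, 0, 0]' 0.085
python3 -m pendant '[0, 0, -0.03, 0, 0, 0, -0.065, 0, 0, 0, -0.1, 0, 0, 0, -0.12, 0, 0.03, 0, -0.12, 0, 0.06, 0, -0.12, 0, 0.1, 0, -0.12, 0, 0.1, 0, -0.12, 0]'
python3 - <<'E'
from h import *
s=env.read_state(); print(s["time"],loc([.40,.0,.29]))
im=grab_frame("wrist")[:,:,::-1];cv2.imwrite("pics/w2.png",im)
a=cv2.resize(grab_frame("top")[150:270,230:370,::-1],None,fx=2.6,fy=2.6)
b=cv2.resize(im,(480,300)); h=np.zeros((312+0,364+436,3),np.uint8); h[:312,:364]=a[:312,:364]; h[:272,364:]=cv2.resize(im,(436,272))
cv2.imwrite("pics/c2.png",h)
E
```

```text
time: 17.38
tcp_pos: [0.5178, 0.0763, 0.1672]
tcp_rot: [-0.001, 0.432, 0.902, -0.0]
contact_force: [0.5, -0.1, -0.7]
gripper_width: 0.0536
grasp_force: 14.6
time: 17.88
tcp_pos: [0.5189, 0.077, 0.1681]
tcp_rot: [0.0, 0.431, 0.902, 0.0]
contact_force: [0.5, 0.1, 0.3]
gripper_width: 0.0854
grasp_force: 0.0
time: 18.55
tcp_pos: [0.4525, 0.1585, 0.288]
tcp_rot: [-0.001, 0.43, 0.903, 0.001]
contact_force: [0.3, -0.9, 0.3]
gripper_width: 0.0849
grasp_force: 0.0
18.55 [-0.0899 -0.1407 -0.0023]
```

View pics/c2.png

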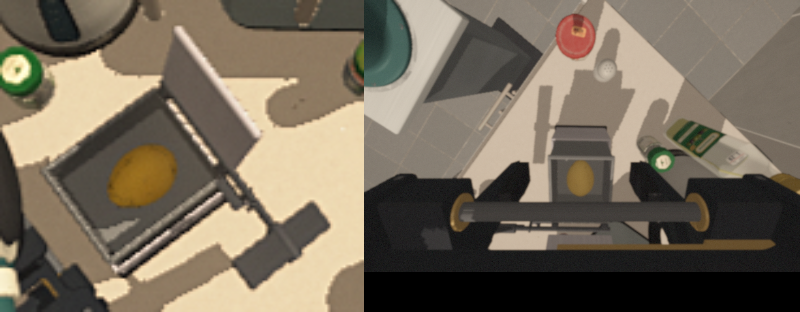

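The lemon lies in the bucket, at (143,175) in the top view and (580,178) in the wrist view, and the lid is still open. Now to shut it: the inner finger over the front wing, with the tool set outward so that the body clears the lid.

```bash
python3 -m pendant '[-0.022, -0.028, 0, 0, -0.044, -0.056, 0, 0, -0.066, -0.084, 0, 0, -0.088, -0.112, 0, 0, -0.11, -0.14, 0, 0, -0.128, -0.164, 0, 0, -0.139, -0.1785, 0, 0, -0.139, -0.1785, 0.01, 0]'
python3 -m pendant '[0, 0, 0.01, 0, 0, 0, 0.02, 0, 0, 0, 0.02, 0]' > /dev/null
python3 - <<'E'
from h import *
s=env.read_state(); print(s["time"],s["tcp_pos"],s["tcp_rot"],s["contact_force"],loc([.4002,-.0615,.23]))
E
```

```text
time: 19.32
tcp_pos: [0.4049, -0.0698, 0.2795]
tcp_rot: [0.002, 0.434, 0.901, -0.001]
contact_force: [-0.3, 0.1, -0.0]
gripper_width: 0.085
grasp_force: 0.0
19.5667 [ 0.4027 -0.0647  0.2543] [-0.0026  0.4311  0.9023 -0.0004] [-0.3483  0.1302 -0.0777] [0.004  0.0001 0.0244]
```

```bash
f(){ grep -E 'pos|contact|grasp'; }
python3 -m pendant '[0.004, 0, 0.006, 0, 0.004, 0, 0.012, 0, 0.004, 0, 0.018, 0, 0.004, 0, 0.022, 0, 0.004, 0, 0.024, 0, 0.004, 0, 0.026, 0]' |f
python3 d.py
python3 -m pendant '[0, 0, 0.0015, 0, 0, 0, 0.003, 0, 0, 0, 0.0045, 0, 0, 0, 0.006, 0, 0, 0, 0.006, 0]' |f; python3 d.py
python3 -m pendant '[0, 0, 0.0015, 0, 0, 0, 0.003, 0, 0, 0, 0.0045, 0, 0, 0, 0.006, 0, 0, 0, 0.006, 0]' |f; python3 d.py
```

```text
tcp_pos: [0.4017, -0.0622, 0.2314]
contact_force: [-0.3, 0.1, -0.0]
grasp_force: 0.0
0.23119909267463537 [ 0.2758 -0.0776 -0.3955] 0.0 diff 10.151328976034858
tcp_pos: [0.4015, -0.0624, 0.2254]
contact_force: [0.6, 0.1, 1.0]
grasp_force: 0.0
0.2255644767564496 [0.434  0.3959 0.4982] 0.0 diff 1.5471459694989107
tcp_pos: [0.4018, -0.0624, 0.2196]
contact_force: [-0.4, -0.4, 1.0]
grasp_force: 0.6
0.21974899527049607 [ 1.4757 -0.3491  1.9149] 0.6084239145275205 diff 3.8366013071895426
```

```bash
f(){ grep -E 'contact|grasp'; }
python3 -m pendant '[0, 0, 0.0015, 0, 0, 0, 0.003, 0, 0, 0, 0.0045, 0, 0, 0, 0.005, 0, 0, 0, 0.005, 0]' |f; python3 d.py
python3 -m pendant '[0, 0, 0.0015, 0, 0, 0, 0.003, 0, 0, 0, 0.004, 0, 0, 0, 0.004, 0]' |f; python3 d.py
python3 -m pendant '[0, 0, 0.0015, 0, 0, 0, 0.003, 0, 0, 0, 0.003, 0]' |f; python3 d.py
```

```text
contact_force: [0.5, -0.7, 1.1]
grasp_force: 0.4
0.21442966837492236 [0.7535 0.2067 0.6776] 0.44980978360399604 diff 6.323137254901961
contact_force: [1.0, 0.4, -0.0]
grasp_force: 0.3
0.21037597518924697 [ 0.2526 -0.2593  0.4458] 0.29398108134046197 diff 5.803311546840958
contact_force: [0.5, -0.2, 0.4]
grasp_force: 0.2
0.2073407807137137 [ 0.3958 -0.1759  0.902 ] 0.15277151309419423 diff 4.966666666666667
```

```bash
f(){ grep -E 'contact|grasp'; }
python3 -m pendant '[0, 0, 0.0015, 0, 0, 0, 0.003, 0, 0, 0, 0.003, 0]' |f; python3 d.py
python3 -m pendant '[0, 0, 0.0015, 0, 0, 0, 0.003, 0, 0, 0, 0.003, 0, 0, 0, 0.003, 0]' |f; python3 d.py
python3 -m pendant '[0, 0, 0, 0, 0, 0, 0, 0, 0, 0, 0, 0, 0, 0, 0, 0, 0, 0, 0, 0]' |f; python3 d.py
python3 -m pendant '[0, 0, 0, 0, 0, 0, 0, 0]' |f; python3 d.py
```

```text
contact_force: [0.0, -0.0, 0.5]
grasp_force: 0.0
0.2043389918602862 [ 0.5201 -0.2002  1.2548] 0.0 diff 5.261830065359477
contact_force: [-0.7, -0.7, -0.4]
grasp_force: 0.0
0.201602756522425 [ 0.3214 -0.338  -0.9356] 0.0 diff 10.982657952069717
contact_force: [0.1, -0.6, 0.2]
grasp_force: 0.0
0.2017195161813411 [-0.2637  0.2402 -1.1115] 0.0 diff 41.87241830065359
contact_force: [-0.3, 0.0, 0.3]
grasp_force: 0.0
0.20170530986186855 [-0.0996 -0.3708  0.0176] 0.0 diff 1.1256644880174291
```

It snapped away, with a large change and then stillness. I'll back off and compare the lid region with the first, shut picture.

```bash
python3 -m pendant '[0, 0, -0.03, 0, 0, 0, -0.06, 0, 0, 0, -0.09, 0, 0, 0, -0.09, 0, -0.03, -0.02, -0.09, 0, -0.06, -0.04, -0.09, 0, -0.09, -0.06, -0.09, 0, -0.09, -0.06, -0.09, 0]'
python3 -m pendant '[0, 0, 0, 0, 0, 0, 0, 0, 0, 0, 0, 0, 0, 0, 0, 0]'>/dev/null
python3 - <<'E'
from h import *
f=grab_frame("top")[:,:,::-1].astype(float); g=cv2.imread("pics/top0.png").astype(float); o=np.abs(f-g).mean(2)
E=lambda a,b,c,d:round(o[a:b,c:d].mean(),2)
print("lid",E(190,245,250,315),"left edge",E(200,230,244,262),"rear hinge",E(180,215,290,315),"behind lid",E(160,185,290,330),"lemon place",E(200,230,398,420))
print("spiceA",E(165,195,225,250),"B",E(160,190,360,385),"shaker",E(245,262,203,225),"tin",E(243,275,373,405))
E
```

```text
time: 24.23
tcp_pos: [0.4116, -0.1749, 0.2913]
tcp_rot: [0.001, 0.433, 0.901, -0.001]
contact_force: [-0.2, 0.6, 0.2]
gripper_width: 0.0849
grasp_force: 0.0
lid 10.95 left edge 11.06 rear hinge 10.55 behind lid 9.02 lemon place 63.65
spiceA 7.26 B 6.87 shaker 10.5 tin 80.92
```

```bash
python3 - <<'E'
from h import *
f=cv2.cvtColor(grab_frame("top")[:,:,::-1].copy(),cv2.COLOR_BGR2GRAY).astype(np.float32); g=cv2.imread("pics/top0.png",0).astype(np.float32)
for n,(a,b,c,d) in dict(lid=(175,265,240,320),leftcorner=(200,235,240,270),rocker=(220,265,315,365),spiceA=(165,195,225,250),spiceB=(160,190,360,385),shaker=(240,265,200,228)).items():
    p,q=g[a:b,c:d].copy(),f[a:b,c:d].copy(); print(n,cv2.phaseCorrelate(p,q),np.corrcoef(p.ravel(),q.ravel())[0,1],(q-p).mean())
E
```

```text
lid ((0.0004234907293891865, -0.027731201180046128), 0.9930643638637331) 0.9981166784342878 10.745694
leftcorner ((0.08533450613194127, -0.11963357134582253), 1.019796496850473) 0.9915201505335693 10.835238
rocker ((0.023470235123376426, 0.48629931900226), 1.0002834159003364) 0.9997058037141947 9.018666
spiceA ((0.4641690290500957, 0.047376933525020704), 1.0069783878326417) 0.9990079748705694 8.144
spiceB ((0.5133124141369425, -0.0038215566661286005), 1.006315014799436) 0.9993651922053449 7.708
shaker ((0.07225759000815479, 0.5350950806131252), 0.9963338424364726) 0.9955729725739253 10.478572
```

The lid and rocker match the first, shut picture (correlation 0.998 or better), and the only difference is uniform brightness. The spice jars and shaker haven't moved either. I'm handing in.

```bash
python3 -c "
from cell import env; print(env.sign_off())"
```

```text
the job is handed in; nothing more can be done
None
```

The lemon is in the caddy's bucket and the lid sprang fully shut, handed in at about 25 s; the first press stopped short and the lid fell back, so I pressed the rear wing twice (about 9 N peak read), and the shaker and both spice jars match the first picture, while the arm hid the tin from the last check.

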